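# Cap the oil vials, seat the bearing tin's inner lid and take off the outer lid

### The job

Before the lathe throws chips, cover the kit on the mat behind it: first press shut the vial caps that stand open in the rack. Then lift the nested pair of lids together by the brass knob, lower it onto the open tin without dropping it and let go, and then take hold of the red outer lid alone and lift it clear, leaving the inner lid seated and undisturbed. Finish while still holding the outer lid in the gripper, about 10 cm above where it sat on the tin; leave the tin standing where it is and the other things alone.

Things in the scene. Friction and masses are not known exactly. Their poses are not given: they have to be found in the camera images.
- mat: fixed dark rubber mat 100 x 500 x 3 mm behind the lathe; origin centre of underside; x points away from the robot, square to the wall (87 mm beyond, 0.56 m high), y left along it: close fingers along y, keep the wrist off the wall. In front: tray rim (60 mm high, 57 mm off) and lathe (0.22 m, headstock 0.38 m): come over the top. Rack, tin, lids stand left, middle, right in any order
- rack: wooden rack 40 x 124 x 42 mm, fixed; origin at the centre of its underside, z up; holds three vials in a row along its y axis at -40, 0 and +40 mm, in any order; x axis points away from the robot
- vial_red_mouth (a point): centre of the mouth of the amber oil vial with the red flip cap: 18 mm wide neck, fixed upright in the rack, mouth 72 mm above the rack's underside; axes as the rack's. The cap is hinged 10.5 mm on the robot's side of this point (-x); shut, its top is 5.5 mm above this point
- cap_red (a joint): hinge of the red flip cap (disc 19 mm wide, 5 mm thick, with a small tab opposite its hinge; tab end 25 mm from the hinge), rad: 0 shut, grows as it swings up and towards the robot, end stop at 1.9; stays where it is left (under 2 N moves it). Starts standing open at 0.5 to 1.0; push it over, away from the robot, then press down; pressing straight down on a steep cap can bind
- vial_yellow_mouth (a point): centre of the mouth of the amber oil vial with the yellow flip cap: 18 mm wide neck, fixed upright in the rack, mouth 72 mm above the rack's underside; axes as the rack's. The cap is hinged 10.5 mm on the robot's side of this point (-x); shut, its top is 5.5 mm above this point
- cap_yellow (a joint): hinge of the yellow flip cap (disc 19 mm wide, 5 mm thick, with a small tab opposite its hinge; tab end 25 mm from the hinge), rad: 0 shut, grows as it swings up and towards the robot, end stop at 1.9; stays where it is left (under 2 N moves it). Starts shut; push it over, away from the robot, then press down; pressing straight down on a steep cap can bind
- vial_blue_mouth (a point): centre of the mouth of the amber oil vial with the blue flip cap: 18 mm wide neck, fixed upright in the rack, mouth 72 mm above the rack's underside; axes as the rack's. The cap is hinged 10.5 mm on the robot's side of this point (-x); shut, its top is 5.5 mm above this point
- cap_blue (a joint): hinge of the blue flip cap (disc 19 mm wide, 5 mm thick, with a small tab opposite its hinge; tab end 25 mm from the hinge), rad: 0 shut, grows as it swings up and towards the robot, end stop at 1.9; stays where it is left (under 2 N moves it). Starts standing open at 0.5 to 1.0; push it over, away from the robot, then press down; pressing straight down on a steep cap can bind
- tin: open round tin, loose, about 0.4 kg, 40 mm high: blue body 52 mm across up to 22 mm, above it a bare metal neck 43 mm across with a bore of 39 mm; origin at the centre of its underside, z up; a bearing lies inside on the floor
- outer_lid: red outer lid, loose, about 60 g: a cap 55 mm across and 19 mm high with a skirt (50.4 mm inside, 15 mm deep) and a 22 mm hole in its 4 mm top; origin at the centre of the skirt's lower edge, z up. Starts nested over the inner lid on the mat; it then rests on the inner lid's flange, so lifting the inner lid by its knob carries both. Seated on the tin its lower edge is 28 mm above the tin's underside and 6 mm above the blue shoulder
- inner_lid: inner lid, loose, about 50 g: a tapered metal plug (29 to 35 mm across, 12 mm high) under a flange 48 mm across and 3 mm thick, with an upright brass knob 14 mm across that goes up through the outer lid's hole; origin at the centre of the plug's underside, z up; flange top at 15 mm, knob top at 47 mm, which is 28 mm above the nested outer lid's top. Seated on the tin its origin is 28 mm above the tin's underside (flange on the neck's rim)
- marker: black marker pen, 131 mm long, lying along the foot of the wall behind the mat; a loose bystander to be left alone; origin at the centre of its underside
- gear: brass gear wheel, 42 mm across, 10 high, in the lathe's chip tray; a loose bystander to be left alone; origin at the centre of its underside
- worm: brass worm on a steel shaft, 56 mm long, in the lathe's chip tray; a loose bystander to be left alone; origin at the centre of its underside
- reel: blue and white reel of solder, 50 mm across, 30 high, beyond the right end of the mat; a loose bystander to be left alone; origin at the centre of its underside
- oiler: white oil bottle with a red spout, 41 mm across, 118 high, beyond the right end of the mat; a loose bystander to be left alone; origin at the centre of its underside
- grease: low red and white tin, 57 mm across, 24 high, beyond the left end of the mat; a loose bystander to be left alone; origin at the centre of its underside
- tape: yellow roll of tape, 58 mm across, 18 high, beyond the left end of the mat; a loose bystander to be left alone; origin at the centre of its underside

How it is judged:
By the outcome, as a careful person would: the job done as asked, in the order asked, and still so for the second after the job is handed in, while the arm keeps its last pose, push and grip.
It also fails if it takes over 69 s, if anything falls off the work surface, if the arm or the gripper's body presses on something with over 40 N, if the wrist force passes 120 N, or if a joint passes its speed limit or range.

### The arm

A 6-joint arm with a two-finger parallel gripper is mounted at the origin on a cart in front of the work surface, level with it; the furniture and walls round the work are solid. World frame = base frame: x ahead of the robot, y to its left, z up, the work surface at z = 0. Lengths are in m, angles in rad, forces in N, time in s.
With the tool pointing down it reaches from about 0.35 to 0.775 m from the base axis. Payload 7.3 kg.
Tool frame: the origin (TCP) lies on the centre line of the jaws, within the pads' length; the fingertips stand ahead of it and the grasp point (between the pads) lies 11 mm behind it (robot.nose_length is the z of the fingertips in the tool frame, in m); z points along the fingers, y is the line along which they close (so a half turn about z gives the same grasp; the last joint's range is limited). The gripper opens to 92 mm and grips with 3 to 60 N. Pads are 19 mm wide; open, the fingers measure 130 mm over their backs; the gripper's body (75 mm by 190 mm) begins 47 mm behind the grasp point.
Start: joints at [-1.35, 0.342, 1.524, -0, 1.275, -0.146], TCP at [0.188, -0.49, 0.235] pointing down, gripper open.
Joint ranges: [-2.53, 2.53], [-0.77, 2.02], [0.04, 2.7], [-1, 4.14], [0.28, 2.66], [-3.11, 3.11]. Speed limits (rad/s): [2.57, 2.57, 3.14, 3.14, 3.14, 3.14].

### API

Orientations are given as [roll, pitch, yaw] about the fixed x, y, z axes, in that order (R = Rz(yaw) Ry(pitch) Rx(roll)).
In Python, from cell import robot, cams gives the robot as it stands. The module is installed in compiled form; this text tells all that it offers.
- The arm moves only by the tool carry_out, never from a script. Its argument "deltas" is a list of rows, each a list of 7 numbers: the shift along the tool's x, y, z in cm, then the turn, a rotation vector about the tool's x, y, z in rad, then the opening, from 0 (shut) to 1 (fully open). A call has exactly 8 rows; each row shifts and turns the commanded pose from where the row before left it, along the tool's axes as they then stand; what a row does not reach is not made up. A row lasts 1/12 s, in which the tool goes at most 41.7 mm and 7.16 degrees, less where a joint would pass 70% of its speed; a pose out of reach is approached as far as the arm can. A call is refused whole if a number of a shift passes 4.17 or a number of a turn 0.125, either way. A call with a gripper value outside its range is refused whole. The fingers move at their own pace and stop on an object; "force" is the grip in N (left out, the last holds). Time passes only in rows, so rows that do not move let the fingers close, or fill a call up. It gives the time, the measured TCP pose, the force, the opening and the grip force at its end, in the units of the state.
- robot.observe(): the state, without advancing time (a new reading comes with each control period).
- cams.read_camera(name): name is "scene" or "top" or "wrist"; returns a dict with "image" (384x512x3 uint8, blue, green, red), "depth" (384x512 float32, m along the optical axis (not along the pixel's ray), 0 where there is no reading), "fx", "fy", "cx", "cy" (pixels), "world_to_cam" (4x4, takes a point from world to camera coordinates). Camera axes: x right, y up, looking along -z (the intrinsics and any distortion apply to the point x, -y, -z); pixel columns grow to the right and rows downward; lengths in m; the calibration is good to about 2 mm. A picture is of the moment at which its call begins.
- robot.hand_in(): hands the job in; it is judged then, once.
The state is a dict: "time": time; "qpos": joint angles; "qvel": joint speeds; "joint_efforts": joint torques, N m; "tool_pos": TCP position; "tool_rot": TCP orientation; "contact_force": force on the tool from outside, world axes, zero at the start; "torque": the same for the moment, N m; "opening": finger opening in m; "grip_force": force on a finger pad.
Only numpy, scipy, OpenCV 4.12 (cv2) and the standard library are available. Lean on these libraries where they do the work, as an engineer would, in place of code of your own. Each camera call takes 0.05 s, during which the arm holds its last target. There are 200 camera calls.

## Working session

There is one attempt and no reset: what is moved stays moved. The work goes in short steps, Python scripts to look and compute and a tool call to move; the robot and the scene stay as the last step left them, time stands still between calls to the robot, and variables do not carry over. Pictures are saved under pics/ and viewed, at most 10 in all, crops included, and the job is handed in when it is done.

Besides the shell and the picture viewer there is one more tool, called as name(argument=value, ...), one argument or row to a line, values as JSON. carry_out: Moves the arm, as the interface text tells. Its arguments: {"type":"object","properties":{"deltas":{"type":"array","items":{"type":"array","items":{"type":"number"}}},"force":{"type":"number"}},"required":["deltas"]}

```bash
ls; mkdir -p pics
cat > h.py <<'E'
import numpy as np, cv2
from cell import robot, cams
def world(c):
    h,w=c["depth"].shape; v,u=np.mgrid[0:h,0:w]; d=c["depth"]
    p=np.stack([(u-c["cx"])/c["fx"]*d,-(v-c["cy"])/c["fy"]*d,-d,np.ones_like(d)],-1)
    P=p@np.linalg.inv(c["world_to_cam"]).T
    P[d==0]=np.nan
    return P[...,:3]
E
python3 - <<'E'
from h import *
s=robot.observe(); print({k:np.round(v,3) for k,v in s.items()}, robot.nose_length)
ims=[]
for n in("scene","top"):
    c=cams.read_camera(n); np.savez(n+".npz",**c)
    print(n,np.round(np.linalg.inv(c["world_to_cam"]),3).tolist(),c["fx"],[k for k in c])
    cv2.imwrite(f"pics/{n}0.png",cv2.resize(c["image"],(800,600)))
E
```

```text
pics
{'time': np.float64(0.0), 'qpos': array([-1.35 ,  0.343,  1.525, -0.   ,  1.275, -0.146]), 'qvel': array([ 0.001, -0.   ,  0.001, -0.001,  0.   ,  0.   ]), 'joint_efforts': array([  0.   , -43.125, -24.422,   0.072,   0.056,  -0.   ]), 'tool_pos': array([ 0.188, -0.49 ,  0.234]), 'tool_rot': array([-3.14 , -0.   ,  0.367]), 'contact_force': array([-0.599, -0.212, -0.04 ]), 'torque': array([-0.012, -0.021,  0.058]), 'grip_force': np.float64(0.0), 'opening': np.float64(0.092)} 0.008
scene [[-0.897, 0.311, -0.313, 0.22], [-0.441, -0.653, 0.615, 0.933], [-0.013, 0.69, 0.724, 0.991], [0.0, 0.0, 0.0, 1.0]] 394.4083665836905 ['image', 'depth', 'fx', 'fy', 'cx', 'cy', 'world_to_cam']
top [[0.029, 0.984, -0.175, 0.418], [-1.0, 0.029, 0.0, 0.176], [0.006, 0.175, 0.985, 1.125], [0.0, 0.0, 0.0, 1.0]] 416.9457408255588 ['image', 'depth', 'fx', 'fy', 'cx', 'cy', 'world_to_cam']
```

View pics/top0.png

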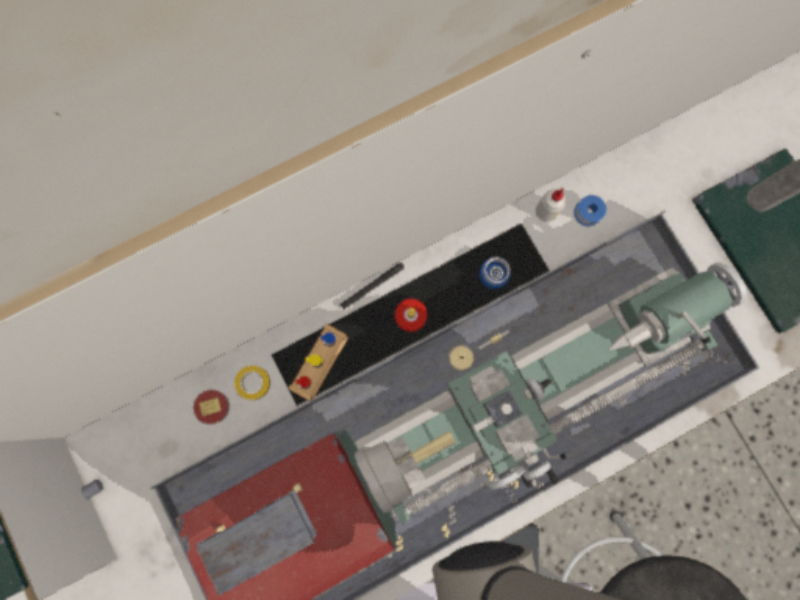

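View pics/scene0.png

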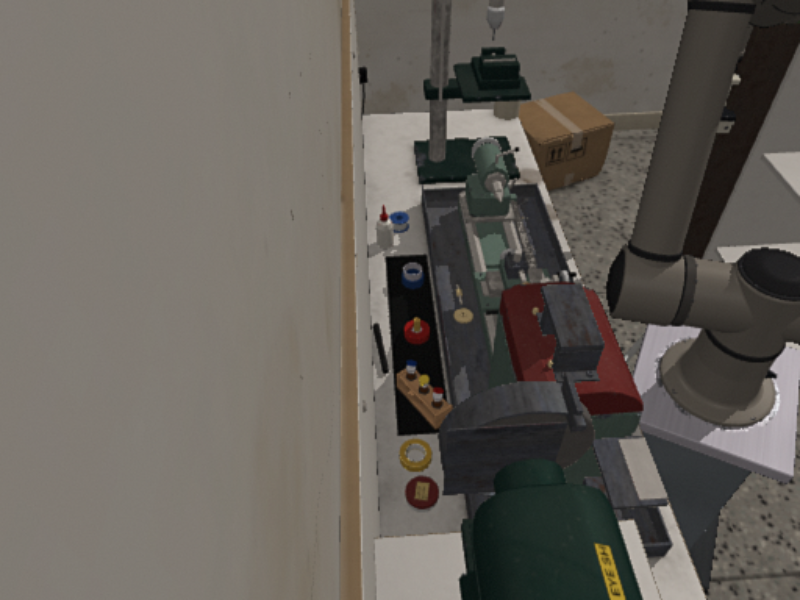

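The top view (800x600) shows the rack at left with red (303,382), yellow (316,360) and blue (328,338) caps. The lids are mid-mat (411,315) and the tin is at right (495,271). The mat is turned about 27°, and the scene view agrees.

```bash
cat > m.py <<'E'
from h import *
for n in("top","scene"):
    c=dict(np.load(n+".npz")); P=world(c); im=c["image"].astype(int); b,g,r=im[...,0],im[...,1],im[...,2]
    print(n)
    z=P[...,2]; u0=np.arange(512)[None,:]; v0=np.arange(384)[:,None]
    # mat
    if n=="top":
        m=(im.max(-1)<35)&(z<.012)&(z>-.01)&(u0>165)&(u0<360)&(v0>135)&(v0<265)
    else: m=(im.max(-1)<35)&(z<.012)&(z>-.01)&(u0>245)&(u0<295)&(v0>160)&(v0<280)
    q=P[m][:,:2]; 
    k,lab,st,ce=cv2.connectedComponentsWithStats(m.astype(np.uint8)); i=1+st[1:,4].argmax()
    q=np.vstack([P[lab==j][:,:2] for j in range(1,k) if st[j,4]>60])
    rc=cv2.minAreaRect((q*1000).astype(np.float32)); print("mat",rc,np.nanmedian(z[m]))
    # objects over mat region
    box=cv2.boxPoints(((rc[0]),(rc[1][0],rc[1][1]),rc[2]))
    t=np.radians(rc[2]); 
    def comp(name,mask,lo,hi):
        mm=mask&(z>lo)&(z<hi)&(P[...,0]>.4)
        k,lab,st,ce=cv2.connectedComponentsWithStats(mm.astype(np.uint8))
        for j in range(1,k):
            if st[j,4]>12:
                p=P[lab==j]; print(name,st[j,4],"px",np.round(ce[j],1),"mean",np.round(p.mean(0),4),"min",np.round(np.percentile(p,3,0),4),"max",np.round(np.percentile(p,97,0),4))
    near=np.zeros_like(m); 
    d=np.stack([P[...,0]*1000-rc[0][0],P[...,1]*1000-rc[0][1]],-1)
    near=(np.abs(d[...,0])<330)&(np.abs(d[...,1])<330)
    comp("red",(r>110)&(g<70)&(b<70)&near,.01,.12)
    comp("yel",(r>130)&(g>110)&(b<70)&near,.01,.12)
    comp("blu",(b>90)&(r<70)&(b>1.3*g)&near,.01,.12)
    comp("wood",(r>130)&(r-b>40)&(g>90)&near,.03,.06)
    comp("high",near,.04,.13)
E
python3 m.py
```

```text
top
mat ((592.294921875, 145.59292602539062), (92.60905456542969, 491.9154052734375), 29.828598022460938) 0.003334559482323085
red 26 px [356.3 124.6] mean [ 0.7811 -0.0879  0.0943] min [ 0.7754 -0.0929  0.0877] max [ 0.79   -0.0819  0.1097]
red 247 px [262.6 201.2] mean [0.5847 0.1475 0.022 ] min [0.561  0.1248 0.0178] max [0.6086 0.1707 0.0261]
red 47 px [194.2 244. ] mean [0.463  0.3155 0.0865] min [0.4557 0.3072 0.0798] max [0.4704 0.3249 0.0932]
red 69 px [140.1 259.2] mean [0.4226 0.4626 0.0236] min [0.4023 0.4542 0.0203] max [0.4434 0.475  0.0271]
yel 17 px [263.2 199.2] mean [0.5861 0.1468 0.0469] min [0.5796 0.1422 0.0219] max [0.596  0.1513 0.0524]
yel 59 px [201.  229.9] mean [0.4988 0.3016 0.0774] min [0.491  0.2894 0.045 ] max [0.5063 0.3139 0.0835]
yel 168 px [161.5 244.6] mean [0.462  0.4107 0.0183] min [0.4376 0.3863 0.0142] max [0.487  0.4375 0.0221]
blu 52 px [381.  131.5] mean [ 0.7863 -0.172   0.0294] min [ 0.7693 -0.1829  0.0205] max [ 0.8004 -0.1595  0.0339]
blu 32 px [313.1 178.3] mean [0.6506 0.0133 0.0252] min [ 0.64  -0.014  0.022] max [0.6729 0.0273 0.0283]
[... 2403 characters left out ...]
] min [ 0.4011 -0.0851  0.0669] max [ 0.4137 -0.0188  0.1071]
high 16 px [235.  185.5] mean [0.6939 0.1528 0.0921] min [0.6598 0.0879 0.0514] max [0.7314 0.212  0.1284]
high 17 px [236. 209.] mean [0.6453 0.2371 0.0862] min [0.6125 0.1779 0.0462] max [0.6794 0.2939 0.1257]
high 16 px [266.6 205. ] mean [0.5821 0.1496 0.047 ] min [0.5766 0.1421 0.0406] max [0.5874 0.1563 0.0514]
high 17 px [237. 233.] mean [0.5987 0.3178 0.0847] min [0.5712 0.2654 0.0452] max [0.6289 0.3656 0.12  ]
high 496 px [271.3 248.9] mean [0.4934 0.307  0.0552] min [0.4424 0.2757 0.041 ] max [0.5495 0.3369 0.0871]
high 18 px [238.  257.5] mean [0.5553 0.3931 0.0854] min [0.5291 0.3443 0.0444] max [0.5835 0.4385 0.1234]
```

```bash
cat > m2.py <<'E'
from h import *
from scipy.optimize import least_squares
a=np.radians(29.7); X=np.array([np.cos(a),np.sin(a)]); Y=np.array([-X[1],X[0]]); M=np.array([.592,.146])
for n in("top","scene"):
    c=dict(np.load(n+".npz")); P=world(c); im=c["image"].astype(int); z=P[...,2]
    q=(P[...,:2]-M); mx=q@X; my=q@Y
    on=(abs(mx)<.06)&(abs(my)<.27)
    # tin: points above mat near right; ring fit of top rim
    t=on&(my<-.1)&(my>-.22)&(z>.012)
    p=P[t]; print(n,"tin all bbox mat", np.round([mx[t].min(),mx[t].max(),my[t].min(),my[t].max()],4), "z98",np.percentile(z[t],98))
    def circ(p,R0=None):
        f=lambda v: np.hypot(p[:,0]-v[0],p[:,1]-v[1])-(v[2] if R0 is None else R0)
        return least_squares(f,[*p[:,:2].mean(0),.02],loss="soft_l1",f_scale=.001).x
    rim=t&(z>.037); print("rim",rim.sum(),circ(P[rim]),circ(P[rim],.0205))
    sh=t&(z>.018)&(z<.03)&(np.hypot(*(q-q[t].mean(0)).transpose(2,0,1))>.02); print("shoulder",sh.sum(),circ(P[sh],.0237))
    l=on&(abs(my)<.05)&(z>.017)&(z<.027); v=P[l]; print("lid",l.sum(),[np.round(x,4) for x in cv2.minEnclosingCircle((v[:,:2]).astype(np.float32))],v.mean(0))
    k=on&(abs(my)<.05)&(z>.047); v=P[k]; print("knob",k.sum(),v[:,:2].mean(0),v[:,2].max())
    w=(im[...,2]>100)&(im[...,2]-im[...,0]>35)&(im[...,1]>80)&on&(my>.09)&(z>.038)&(z<.052)
    print("rack",cv2.minAreaRect((P[w][:,:2]*1000).astype(np.float32)),np.median(z[w]))
    for nm,mk in(("red",(im[...,2]>90)&(im[...,1]<70)&(im[...,0]<70)),("blue",(im[...,0]>80)&(im[...,2]<80)),("yel",(im[...,2]>130)&(im[...,1]>110)&(im[...,0]<80))):
        s=mk&on&(my>.09)&(z>.06); v=P[s]
        if len(v)>5:
            A=np.c_[v[:,:2]-v[:,:2].mean(0),np.ones(len(v))]; g=np.linalg.lstsq(A,v[:,2],rcond=None)[0]
            print(nm,len(v),np.round(v.mean(0),4),"z",np.round(np.percentile(v[:,2],[3,97]),4),"grad",np.round(g[:2],2),"ang",np.arctan(np.hypot(*g[:2])))
    if n=="top":
        print("height map rows mx(-.5..),cols my (.3..-.3)")
        for x0 in np.arange(-.55,.16,.05):
            print("%.2f"%x0,[int(1000*np.percentile(zz,99)) if len(zz:=z[(abs(mx-x0)<.025)&(abs(my-y0)<.025)])>5 else -1 for y0 in np.arange(.45,-.46,-.05)])
E
python3 m2.py
```

```text
top tin all bbox mat [-0.0597  0.0165 -0.2195 -0.1008] z98 0.06329039226161302
rim 132 [ 0.64550097 -0.01032712  0.03643232] [ 0.63639    -0.01156216  0.02      ]
shoulder 70 [0.6583234  0.00237625 0.02      ]
lid 289 [array([0.5642, 0.1336]), np.float64(0.0516)] [0.58300851 0.14701681 0.02180146]
knob 77 [0.55523378 0.1226611 ] 0.06451534275336357
rack ((498.1717834472656, 300.0498352050781), (39.56285095214844, 122.80630493164062), 62.78626251220703) 0.045588741046507564
red 47 [0.463  0.3155 0.0865] z [0.0798 0.0932] grad [-0.06  0.59] ang 0.5363681789037342
blue 41 [0.5318 0.2793 0.086 ] z [0.08   0.0931] grad [0.05 0.6 ] ang 0.5442294036020107
yel 55 [0.4982 0.301  0.0803] z [0.0761 0.0836] grad [0.07 0.08] ang 0.10330164660604112
height map rows mx(-.5..),cols my (.3..-.3)
-0.55 [-1, -1, -1, -1, -1, -1, -1, -1, -1, -470, 1, -568, -568, -569, -569, -568, -568, -570, -567]
-0.50 [-1, -1, -1, -1, -1, -1, -1, -1, -1, -11, -10, -1, -1, -1, -1, -1, -1, -1, -1]
-0.45 [-1, -1, -1, -1, -1, 5, -1, -1, -1, -1, -1, -1, -1, -1, -1, -1, -1, -1, -1]
-0.40 [-1, -1, -1, 3, 4, 5, 285, 374, 445, 
[... 869 characters left out ...]
 737, 702, 668, 633, 599, 564, 556, 520, 485, 451]
0.15 [-1, -1, -1, -1, -1, -1, -1, -1, -1, -1, -1, -1, -1, -1, -1, -1, -1, -1, -1]
scene tin all bbox mat [-0.0598  0.0148 -0.2198 -0.1019] z98 0.05994874059986024
rim 66 [ 0.64063214 -0.00646311  0.03628838] [ 0.63835941 -0.01049648  0.02      ]
shoulder 58 [0.65628723 0.00420203 0.02      ]
lid 135 [array([0.5661, 0.1391]), np.float64(0.0452)] [0.57926598 0.15061975 0.02082647]
knob 37 [0.55308746 0.12458635] 0.06357463736624969
rack ((500.3861389160156, 308.02239990234375), (36.15821075439453, 120.45428466796875), 69.7220687866211) 0.0439094867851334
yel 23 [0.4969 0.3034 0.0793] z [0.0769 0.0815] grad [-0.02  0.03] ang 0.03624062340515931
```

carry_out(
  deltas=[
    [0, 0, -2.3, 0, 0, -0.0189, 0],
    [0, 0, -2.3, 0, 0, -0.0189, 0],
    [0, 0, -2.3, 0, 0, -0.0189, 0],
    [0, 0, -2.3, 0, 0, -0.0189, 0],
    [0, 0, -2.3, 0, 0, -0.0189, 0],
    [0, 0, -2.3, 0, 0, -0.0189, 0],
    [0, 0, -2.3, 0, 0, -0.0189, 0],
    [0, 0, -2.3, 0, 0, -0.0189, 0],
  ],
)

```text
time: 0.77
tool_pos: [0.1883, -0.4898, 0.4195]
tool_rot: [-3.141, -0.0, 0.519]
contact_force: [-0.9, -1.4, -0.7]
opening: 0.043
grip_force: 0.0
```

carry_out(
  deltas=[
    [3.57, -0.41, 0, 0, 0, 0, 0],
    [3.57, -0.41, 0, 0, 0, 0, 0],
    [3.57, -0.41, 0, 0, 0, 0, 0],
    [3.57, -0.41, 0, 0, 0, 0, 0],
    [3.57, -0.41, 0, 0, 0, 0, 0],
    [3.57, -0.41, 0, 0, 0, 0, 0],
    [3.57, -0.41, 0, 0, 0, 0, 0],
    [3.57, -0.41, 0, 0, 0, 0, 0],
  ],
)

```text
time: 1.43
tool_pos: [0.4213, -0.3188, 0.4184]
tool_rot: [-3.141, 0.0, 0.518]
contact_force: [0.7, -1.0, -0.5]
opening: 0.0007
grip_force: 0.0
```

carry_out(
  deltas=[
    [3.1, -2.75, 0, 0, 0, 0, 0],
    [3.1, -2.75, 0, 0, 0, 0, 0],
    [3.1, -2.75, 0, 0, 0, 0, 0],
    [3.1, -2.75, 0, 0, 0, 0, 0],
    [3.1, -2.75, 0, 0, 0, 0, 0],
    [3.1, -2.75, 0, 0, 0, 0, 0],
    [3.1, -2.75, 0, 0, 0, 0, 0],
    [3.1, -2.75, 0, 0, 0, 0, 0],
  ],
)

```text
time: 2.1
tool_pos: [0.5268, -0.0041, 0.4185]
tool_rot: [-3.141, 0.0, 0.518]
contact_force: [1.0, -0.7, -0.2]
opening: 0.0004
grip_force: 0.0
```

Run:
```python
from h import *
c=cams.read_camera("wrist"); np.savez("w0.npz",**c); cv2.imwrite("pics/w0.png",c["image"])
print(np.round(np.linalg.inv(c["world_to_cam"]),3).tolist(),c["fx"])
```

```text
[[0.495, 0.837, 0.233, 0.588], [-0.869, 0.477, 0.132, 0.031], [-0.0, -0.268, 0.963, 0.567], [0.0, 0.0, 0.0, 1.0]] 338.90258176135245
```

View pics/w0.png

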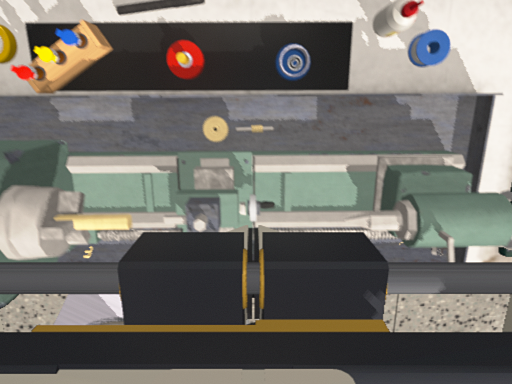

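The wrist view shows the lids at (185,60) with the knob at (183,58), the tin at (293,61), and the rack at (70,55) with the red and blue caps raised. I'll refine the measurements with the tray rim masked out.

```bash
cat > m3.py <<'E'
from h import *
from scipy.optimize import least_squares
import sys
a=np.radians(29.7); X=np.array([np.cos(a),np.sin(a)]); Y=np.array([-X[1],X[0]]); M=np.array([.592,.146])
def circ(p,R0=None):
    f=lambda v: np.hypot(p[:,0]-v[0],p[:,1]-v[1])-(v[2] if R0 is None else R0)
    return np.round(least_squares(f,[*p[:,:2].mean(0),.02],loss="soft_l1",f_scale=.001).x,4)
for n in sys.argv[1:]:
    c=dict(np.load(n+".npz")); P=world(c); im=c["image"].astype(int); z=P[...,2]
    q=(P[...,:2]-M); mx=q@X; my=q@Y; on=(abs(mx)<.047)&(abs(my)<.25)
    print(n,"mat z",np.nanmedian(z[on&(im.max(-1)<35)]))
    t=on&(my<-.09)&(my>-.22)&(z>.012)
    rim=t&(z>.034); print(" tin rim",rim.sum(),circ(P[rim]),circ(P[rim],.0205),"z",np.percentile(z[rim],80))
    def outline(mask,R,name):
        cs,_=cv2.findContours(mask.astype(np.uint8),cv2.RETR_EXTERNAL,cv2.CHAIN_APPROX_NONE)
        k=max(cs,key=len)[:,0]; print(" ",name,mask.sum(),circ(P[k[:,1],k[:,0]]),circ(P[k[:,1],k[:,0]],R))
    l=on&(abs(my)<.05)&(z>.017)&(z<.027); outline(l,.0272,"lid"); print(" lid z",np.median(z[l]))
    k=on&(abs(my)<.05)&(z>.046); print(" knob",k.sum(),P[k].mean(0),z[k].max())
    w=(im[...,2]>100)&(im[...,2]-im[...,0]>35)&(im[...,1]>80)&on&(my>.09)&(z>.038)&(z<.052)
    print(" rack",cv2.minAreaRect((P[w][:,:2]*1000).astype(np.float32)),np.median(z[w]))
E
python3 m3.py top scene w0
```

```text
top mat z 0.003334559482323085
 tin rim 57 [0.6624 0.0036 0.0203] [0.6624 0.0036 0.02  ] z 0.04343173415571
  lid 284 [0.5842 0.1475 0.0259] [0.5844 0.1474 0.02  ]
 lid z 0.021765928797244594
 knob 23 [0.58439446 0.14723294 0.04992062] 0.052716540517090626
 rack ((498.6024169921875, 301.30682373046875), (39.06708526611328, 122.85029602050781), 61.55670928955078) 0.04557774648658408
scene mat z 0.0017709189763616684
 tin rim 46 [0.6615 0.005  0.0203] [0.6615 0.0049 0.02  ] z 0.04132957387498393
  lid 127 [0.583  0.1496 0.0242] [0.5836 0.1479 0.02  ]
 lid z 0.02065411753865265
 knob 12 [0.58255097 0.14908782 0.04867098] 0.05146040469893243
 rack ((500.23333740234375, 305.44866943359375), (30.43014907836914, 119.75852966308594), 64.35494232177734) 0.04388997762659341
w0 mat z 0.001828091636298379
 tin rim 169 [0.6614 0.0029 0.0202] [0.6614 0.0029 0.02  ] z 0.04213708905920251
  lid 944 [0.5839 0.1463 0.0265] [0.5839 0.1464 0.02  ]
 lid z 0.020664020664160343
 knob 77 [0.58394497 0.14631866 0.04855304] 0.0503697102424403
 rack ((497.2554016113281, 298.668701171875), (39.529422760009766, 122.72445678710938), 63.35224151611328) 0.044019752915899324
```

carry_out(
  deltas=[
    [1.48, -2.84, 0, 0, 0, 0, 0],
    [1.48, -2.84, 0, 0, 0, 0, 0],
    [1.48, -2.84, 0, 0, 0, 0, 0],
    [1.48, -2.84, 0, 0, 0, 0, 0],
    [1.48, -2.84, 0, 0, 0, 0, 0],
    [1.48, -2.84, 0, 0, 0, 0, 0],
    [1.48, -2.84, 0, 0, 0, 0, 0],
    [1.48, -2.84, 0, 0, 0, 0, 0],
  ],
)

```text
time: 2.82
tool_pos: [0.5168, 0.2511, 0.4183]
tool_rot: [-3.142, 0.001, 0.518]
contact_force: [0.4, 0.2, 0.8]
opening: 0.0007
grip_force: 0.0
```

carry_out(
  deltas=[
    [0, 0, 4.0, 0, 0, 0, 0],
    [0, 0, 4.0, 0, 0, 0, 0],
    [0, 0, 4.0, 0, 0, 0, 0],
    [0, 0, 4.0, 0, 0, 0, 0],
    [0, 0, 4.0, 0, 0, 0, 0],
    [0, 0, 4.0, 0, 0, 0, 0],
    [0, 0, 4.0, 0, 0, 0, 0],
    [0, 0, 4.0, 0, 0, 0, 0],
  ],
)

```text
time: 3.48
tool_pos: [0.5167, 0.2494, 0.0968]
tool_rot: [3.142, 0.0, 0.518]
contact_force: [1.2, 0.7, -0.1]
opening: 0.0003
grip_force: 0.0
```

carry_out(
  deltas=[
    [0, 0, 0.25, 0, 0, 0, 0],
    [0.55, -0.36, 0, 0, 0, 0, 0],
    [0.55, -0.36, 0, 0, 0, 0, 0],
    [0.55, -0.36, 0, 0, 0, 0, 0],
    [0.55, -0.36, 0, 0, 0, 0, 0],
    [0.55, -0.36, 0, 0, 0, 0, 0],
    [0.55, -0.36, 0, 0, 0, 0, 0],
    [0, 0, 0, 0, 0, 0, 0],
  ],
)

```text
time: 4.15
tool_pos: [0.536, 0.2863, 0.097]
tool_rot: [3.141, -0.002, 0.519]
contact_force: [0.4, -0.3, 0.3]
opening: 0.0004
grip_force: 0.2
```

carry_out(
  deltas=[
    [0, 0, 0.15, 0, 0, 0, 0],
    [0, 0, 0.15, 0, 0, 0, 0],
    [0, 0, 0.15, 0, 0, 0, 0],
    [0, 0, 0.15, 0, 0, 0, 0],
    [0, 0, 0.15, 0, 0, 0, 0],
    [0, 0, 0.1, 0, 0, 0, 0],
    [0, 0, 0, 0, 0, 0, 0],
    [0, 0, 0, 0, 0, 0, 0],
  ],
)

```text
time: 4.82
tool_pos: [0.535, 0.2847, 0.0887]
tool_rot: [3.141, -0.0, 0.518]
contact_force: [-3.5, -1.7, 9.0]
opening: 0.0006
grip_force: 4.2
```

carry_out(
  deltas=[
    [0, 0, 0.05, 0, 0, 0, 0],
    [0, 0, 0.05, 0, 0, 0, 0],
    [0, 0, 0, 0, 0, 0, 0],
    [0, 0, 0, 0, 0, 0, 0],
    [0, 0, -1, 0, 0, 0, 0],
    [0, 0, -1, 0, 0, 0, 0],
    [0, 0, -1, 0, 0, 0, 0],
    [0, 0, -1, 0, 0, 0, 0],
  ],
)

```text
time: 5.48
tool_pos: [0.5352, 0.2849, 0.1277]
tool_rot: [3.141, -0.0, 0.518]
contact_force: [-0.3, 1.0, 0.3]
opening: 0.0005
grip_force: 0.0
```

```bash
cat > caps.py <<'E'
from h import *
X=np.array([.454,.891]); R=np.array([.4975,.2995])
for cam in("wrist","top"):
    c=cams.read_camera(cam); cv2.imwrite(f"pics/caps_{cam}.png",c["image"]); P=world(c); im=c["image"].astype(int); z=P[...,2]
    near=np.hypot(P[...,0]-R[0],P[...,1]-R[1])<.07
    for nm,mk in(("red",(im[...,2]>90)&(im[...,1]<70)&(im[...,0]<70)),("blue",(im[...,0]>80)&(im[...,2]<80)),("yel",(im[...,2]>130)&(im[...,1]>110)&(im[...,0]<80))):
        v=P[mk&near&(z>.06)]
        if len(v)>5:
            A=np.c_[v[:,:2]-v[:,:2].mean(0),np.ones(len(v))]; g=np.linalg.lstsq(A,v[:,2],rcond=None)[0]
            print(cam,nm,len(v),np.round(v.mean(0),4),"z",np.round(np.percentile(v[:,2],[3,50,97]),4),"slope",np.round(g[:2]@X,2))
E
python3 caps.py
```

```text
wrist blue 751 [0.5351 0.292  0.0976] z [0.0759 0.0794 0.2011] slope 2.7
wrist yel 2616 [0.5496 0.3023 0.2098] z [0.2024 0.2106 0.2124] slope -0.62
top red 42 [0.4628 0.3156 0.0869] z [0.0795 0.0874 0.0939] slope 0.62
top yel 46 [0.496  0.299  0.0957] z [0.0699 0.0806 0.2039] slope -3.87
```

carry_out(
  deltas=[
    [-1.93, -1.13, 0, 0, 0, 0, 0],
    [-1.93, -1.13, 0, 0, 0, 0, 0],
    [-1.93, -1.13, 0, 0, 0, 0, 0],
    [-1.93, -1.13, 0, 0, 0, 0, 0],
    [0, 0, 1.0, 0, 0, 0, 0],
    [0, 0, 1.0, 0, 0, 0, 0],
    [0, 0, 0.9, 0, 0, 0, 0],
    [0, 0, 0, 0, 0, 0, 0],
  ],
)

```text
time: 6.25
tool_pos: [0.4453, 0.2853, 0.0953]
tool_rot: [-3.141, 0.003, 0.518]
contact_force: [-0.3, -0.0, -0.3]
opening: 0.0005
grip_force: 0.0
```

carry_out(
  deltas=[
    [0.55, -0.36, 0, 0, 0, 0, 0],
    [0.55, -0.36, 0, 0, 0, 0, 0],
    [0.55, -0.36, 0, 0, 0, 0, 0],
    [0.55, -0.36, 0, 0, 0, 0, 0],
    [0.55, -0.36, 0, 0, 0, 0, 0],
    [0.55, -0.36, 0, 0, 0, 0, 0],
    [0, 0, 0, 0, 0, 0, 0],
    [0, 0, 0, 0, 0, 0, 0],
  ],
)

```text
time: 6.92
tool_pos: [0.4636, 0.3214, 0.0976]
tool_rot: [3.142, -0.0, 0.519]
contact_force: [-0.1, -0.0, 0.8]
opening: 0.0003
grip_force: 0.0
```

carry_out(
  deltas=[
    [0, 0, 0.15, 0, 0, 0, 0],
    [0, 0, 0.15, 0, 0, 0, 0],
    [0, 0, 0.15, 0, 0, 0, 0],
    [0, 0, 0.15, 0, 0, 0, 0],
    [0, 0, 0.15, 0, 0, 0, 0],
    [0, 0, 0.1, 0, 0, 0, 0],
    [0, 0, 0.05, 0, 0, 0, 0],
    [0, 0, 0, 0, 0, 0, 0],
  ],
)

```text
time: 7.58
tool_pos: [0.4636, 0.3209, 0.0888]
tool_rot: [3.141, 0.0, 0.518]
contact_force: [-0.6, -0.3, 2.4]
opening: 0.0004
grip_force: 1.1
```

carry_out(
  deltas=[
    [0, 0, 0.05, 0, 0, 0, 0],
    [0, 0, 0.1, 0, 0, 0, 0],
    [0, 0, 0, 0, 0, 0, 0],
    [0, 0, 0, 0, 0, 0, 0],
    [0, 0, -2, 0, 0, 0, 0],
    [0, 0, -4, 0, 0, 0, 0],
    [0, 0, -4, 0, 0, 0, 0],
    [0, 0, -4, 0, 0, 0, 0],
  ],
)

```text
time: 8.25
tool_pos: [0.4632, 0.3207, 0.2284]
tool_rot: [3.142, 0.001, 0.518]
contact_force: [0.9, 0.8, -0.4]
opening: 0.0004
grip_force: 0.0
```

carry_out(
  deltas=[
    [0.2, 2.6, -0.4, 0, 0, 0, 0.45],
    [0.2, 2.6, -0.4, 0, 0, 0, 0.45],
    [0.2, 2.6, -0.4, 0, 0, 0, 0.45],
    [0.2, 2.6, -0.4, 0, 0, 0, 0.45],
    [0.2, 2.6, -0.4, 0, 0, 0, 0.45],
    [0.2, 2.6, -0.4, 0, 0, 0, 0.45],
    [0.2, 2.6, -0.4, 0, 0, 0, 0.45],
    [0.2, 2.6, -0.4, 0, 0, 0, 0.45],
  ],
)

```text
time: 8.92
tool_pos: [0.581, 0.147, 0.2591]
tool_rot: [3.142, 0.0, 0.518]
contact_force: [1.5, 0.7, -0.6]
opening: 0.0408
grip_force: 0.0
```

```bash
python3 caps.py; python3 -c "
from h import *
c=cams.read_camera('wrist'); np.savez('w1.npz',**c)
"; python3 m3.py w1
```

```text
wrist red 322 [0.4633 0.3168 0.0787] z [0.0744 0.0792 0.0805] slope 0.06
wrist blue 328 [0.5344 0.2808 0.0788] z [0.075  0.0791 0.0806] slope 0.04
wrist yel 377 [0.4984 0.2994 0.0786] z [0.0739 0.0791 0.0805] slope 0.06
top red 49 [0.4628 0.3195 0.0804] z [0.0756 0.0805 0.0843] slope -0.04
top blue 40 [0.5337 0.2832 0.0804] z [0.0779 0.0801 0.0831] slope -0.07
top yel 54 [0.498  0.3013 0.08  ] z [0.0719 0.0804 0.0832] slope 0.05
w1 mat z 0.0019201224689843754
 tin rim 427 [0.6619 0.0034 0.0202] [0.6619 0.0034 0.02  ] z 0.04196760021637326
  lid 1491 [0.5842 0.1468 0.0266] [0.5842 0.1468 0.02  ]
 lid z 0.020757479818485136
 knob 61887 [0.60456526 0.15514713 0.34014348] 0.36309107297389165
 rack ((497.7418518066406, 299.77032470703125), (39.648258209228516, 123.50794982910156), 62.49177932739258) 0.0439096262717682
```

View pics/caps_wrist.png

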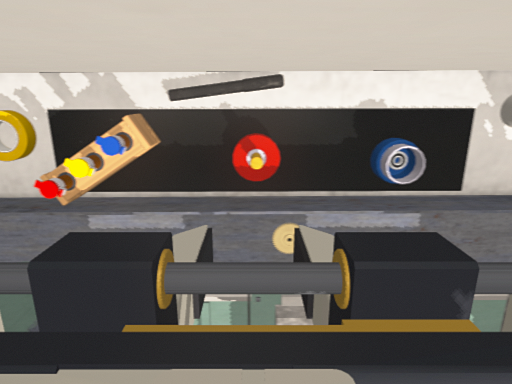

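All three caps read shut, at equal height and flat in both cameras. The wrist view shows the lids at (256,157) and the tin at (398,160). Descending over the knob next.

carry_out(
  deltas=[
    [0.15, 0.1, 2, 0, 0, 0, 0.45],
    [0.1, 0.08, 2, 0, 0, 0, 0.45],
    [0, 0, 2, 0, 0, 0, 0.45],
    [0, 0, 2, 0, 0, 0, 0.45],
    [0, 0, 2, 0, 0, 0, 0.45],
    [0, 0, 2, 0, 0, 0, 0.45],
    [0, 0, 2, 0, 0, 0, 0.45],
    [0, 0, 0, 0, 0, 0, 0.45],
  ],
)

```text
time: 9.73
tool_pos: [0.5803, 0.1486, 0.1149]
tool_rot: [-3.138, 0.008, 0.519]
contact_force: [-0.6, -1.0, 0.2]
opening: 0.0412
grip_force: 0.0
```

carry_out(
  deltas=[
    [0, 0, 0, 0, 0, 0, 0.45],
    [0, 0, 0, 0, 0, 0, 0.45],
    [0, 0, 0, 0, 0, 0, 0.45],
    [0, 0, 0, 0, 0, 0, 0.45],
    [0, 0, 0, 0, 0, 0, 0.45],
    [0, 0, 0, 0, 0, 0, 0.45],
    [0, 0, 0, 0, 0, 0, 0.45],
    [0, 0, 0, 0, 0, 0, 0.45],
  ],
)

```text
time: 10.4
tool_pos: [0.5836, 0.1479, 0.1193]
tool_rot: [3.141, -0.0, 0.518]
contact_force: [-0.0, 0.2, 1.4]
opening: 0.0413
grip_force: 0.0
```

carry_out(
  deltas=[
    [0, 0.12, 1.4, 0, 0, 0, 0.45],
    [0, 0, 1.4, 0, 0, 0, 0.45],
    [0, 0, 1.4, 0, 0, 0, 0.45],
    [0, 0, 1.4, 0, 0, 0, 0.45],
    [0, 0, 1.2, 0, 0, 0, 0.45],
    [0, 0, 1.0, 0, 0, 0, 0.45],
    [0, 0, 0.7, 0, 0, 0, 0.45],
    [0, 0, 0, 0, 0, 0, 0.45],
  ],
)

```text
time: 11.07
tool_pos: [0.5833, 0.1467, 0.0326]
tool_rot: [-3.141, 0.003, 0.518]
contact_force: [-0.4, -0.8, 0.2]
opening: 0.0409
grip_force: 0.0
```

carry_out(
  deltas=[
    [0, 0, 0.1, 0, 0, 0, 0.45],
    [0, 0, 0, 0, 0, 0, 0.3],
    [0, 0, 0, 0, 0, 0, 0.25],
    [0, 0, 0, 0, 0, 0, 0.2],
    [0, 0, 0, 0, 0, 0, 0.15],
    [0, 0, 0, 0, 0, 0, 0.0],
    [0, 0, 0, 0, 0, 0, 0],
    [0, 0, 0, 0, 0, 0, 0],
  ],
  force=25,
)

```text
time: 11.73
tool_pos: [0.5844, 0.1469, 0.0335]
tool_rot: [3.141, -0.001, 0.518]
contact_force: [0.1, -0.4, 1.2]
opening: 0.0132
grip_force: 25.0
```

carry_out(
  deltas=[
    [0, 0, -0.4, 0, 0, 0, 0],
    [0, 0, -0.8, 0, 0, 0, 0],
    [0, 0, -1.0, 0, 0, 0, 0],
    [0, 0, -1.2, 0, 0, 0, 0],
    [0, 0, -1.2, 0, 0, 0, 0],
    [0, 0, -1.2, 0, 0, 0, 0],
    [0, 0, -0.8, 0, 0, 0, 0],
    [0, 0, -0.4, 0, 0, 0, 0],
  ],
)

```text
time: 12.4
tool_pos: [0.585, 0.147, 0.1054]
tool_rot: [3.14, -0.003, 0.518]
contact_force: [0.2, 0.7, -0.7]
opening: 0.0133
grip_force: 25.0
```

carry_out(
  deltas=[
    [-0.04, 0.9, 0, 0, 0, 0, 0],
    [-0.04, 1.8, 0, 0, 0, 0, 0],
    [-0.05, 2.5, 0, 0, 0, 0, 0],
    [-0.05, 2.95, 0, 0, 0, 0, 0],
    [-0.05, 2.95, 0, 0, 0, 0, 0],
    [-0.04, 2.5, 0, 0, 0, 0, 0],
    [-0.04, 1.8, 0, 0, 0, 0, 0],
    [-0.03, 0.9, 0, 0, 0, 0, 0],
  ],
)

```text
time: 13.07
tool_pos: [0.6626, 0.0003, 0.1023]
tool_rot: [3.141, 0.001, 0.516]
contact_force: [-0.3, -0.0, -0.8]
opening: 0.0131
grip_force: 25.0
```

carry_out(
  deltas=[
    [0, 0, 0, 0, 0, 0, 0],
    [0, 0, 0, 0, 0, 0, 0],
    [0, 0, 0, 0, 0, 0, 0],
    [0, 0, 0, 0, 0, 0, 0],
    [0, 0, 0, 0, 0, 0, 0],
    [0, 0, 0, 0, 0, 0, 0],
    [0, 0, 0, 0, 0, 0, 0],
    [0, 0, 0, 0, 0, 0, 0],
  ],
)

```text
time: 13.73
tool_pos: [0.6619, 0.0039, 0.1034]
tool_rot: [3.141, -0.0, 0.519]
contact_force: [-0.7, 0.5, -1.1]
opening: 0.0133
grip_force: 25.0
```

Run:
```python
from h import *
c=cams.read_camera("wrist"); np.savez("w2.npz",**c); t=cams.read_camera("top")
cv2.imwrite("pics/w2.png",np.hstack([cv2.resize(c["image"][60:330,150:420],(400,400)),cv2.resize(t["image"][130:230,250:350],(400,400),interpolation=cv2.INTER_NEAREST)]))
print(robot.observe()["tool_pos"])
```

```text
[0.66186994 0.00372401 0.1032278 ]
```

View pics/w2.png

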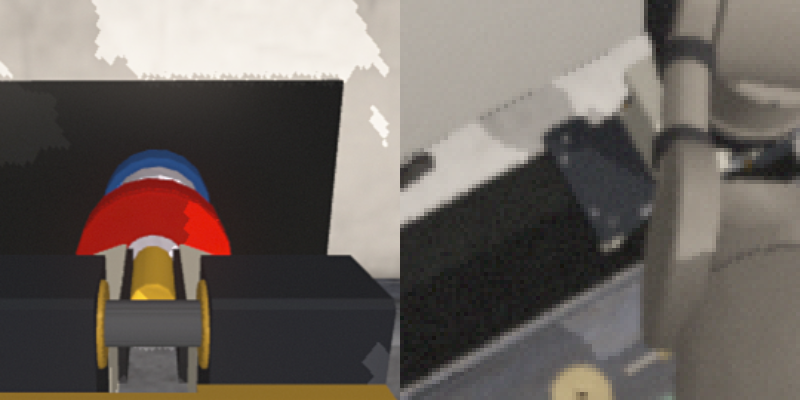

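The nested pair is held over the tin: the red lid at crop (153,225) lines up with the blue tin behind it. Lowering.

carry_out(
  deltas=[
    [0, 0, 0.6, 0, 0, 0, 0],
    [0, 0.03, 0.7, 0, 0, 0, 0],
    [0, 0, 0.7, 0, 0, 0, 0],
    [0, 0, 0.6, 0, 0, 0, 0],
    [0, 0, 0.5, 0, 0, 0, 0],
    [0, 0, 0.4, 0, 0, 0, 0],
    [0, 0, 0.3, 0, 0, 0, 0],
    [0, 0, 0, 0, 0, 0, 0],
  ],
)

```text
time: 14.5
tool_pos: [0.6617, 0.0033, 0.0643]
tool_rot: [-3.141, 0.001, 0.518]
contact_force: [-0.5, -0.0, -0.8]
opening: 0.0131
grip_force: 25.0
```

carry_out(
  deltas=[
    [0, 0, 0, 0, 0, 0, 0],
    [0, 0, 0, 0, 0, 0, 0],
    [0, 0, 0.1, 0, 0, 0, 0],
    [0, 0, 0, 0, 0, 0, 0],
    [0, 0, 0.1, 0, 0, 0, 0],
    [0, 0, 0, 0, 0, 0, 0],
    [0, 0, 0.1, 0, 0, 0, 0],
    [0, 0, 0, 0, 0, 0, 0],
  ],
)

```text
time: 15.17
tool_pos: [0.662, 0.0033, 0.062]
tool_rot: [-3.142, 0.0, 0.518]
contact_force: [-0.3, 0.2, -0.9]
opening: 0.0135
grip_force: 25.0
```

carry_out(
  deltas=[
    [0, 0, 0.04, 0, 0, 0, 0],
    [0, 0, 0, 0, 0, 0, 0],
    [0, 0, 0.03, 0, 0, 0, 0],
    [0, 0, 0, 0, 0, 0, 0],
    [0, 0, 0.03, 0, 0, 0, 0],
    [0, 0, 0, 0, 0, 0, 0],
    [0, 0, 0, 0, 0, 0, 0],
    [0, 0, 0, 0, 0, 0, 0],
  ],
)

```text
time: 15.83
tool_pos: [0.6621, 0.0033, 0.0615]
tool_rot: [3.141, -0.0, 0.518]
contact_force: [-1.6, -0.7, 2.0]
opening: 0.0135
grip_force: 25.0
```

carry_out(
  deltas=[
    [0, 0, 0, 0, 0, 0, 0.2],
    [0, 0, 0, 0, 0, 0, 0.3],
    [0, 0, 0, 0, 0, 0, 0.5],
    [0, 0, 0, 0, 0, 0, 0.95],
    [0, 0, -1, 0, 0, 0, 0.95],
    [0, 0, -3, 0, 0, 0, 0.95],
    [0, 0, -3, 0, 0, 0, 0.95],
    [0, 0, -3, 0, 0, 0, 0.95],
  ],
)

```text
time: 16.5
tool_pos: [0.6619, 0.0033, 0.1628]
tool_rot: [-3.141, 0.0, 0.518]
contact_force: [0.6, 0.4, -0.4]
opening: 0.0607
grip_force: 0.0
```

carry_out(
  deltas=[
    [-1.0, 0, -1, 0, 0, 0, 0.95],
    [-2, 0, -2, 0, 0, 0, 0.95],
    [-2, 0, -2, 0, 0, 0, 0.95],
    [0, 0, 0, 0, 0, 0, 0.95],
    [0, 0, 0, 0, 0, 0, 0.95],
    [0, 0, 0, 0, 0, 0, 0.95],
    [0, 0, 0, 0, 0, 0, 0.95],
    [0, 0, 0, 0, 0, 0, 0.95],
  ],
)

```text
time: 17.17
tool_pos: [0.6185, -0.021, 0.2097]
tool_rot: [-3.14, 0.002, 0.519]
contact_force: [0.1, -0.2, 0.1]
opening: 0.0872
grip_force: 0.0
```

```bash
cat > lid.py <<'E'
from h import *
from m3 import circ
for n in("wrist","scene"):
    c=cams.read_camera(n); P=world(c); im=c["image"].astype(int); z=P[...,2]
    near=np.hypot(P[...,0]-.662,P[...,1]-.0035)<.05
    def outline(mask,R,name):
        if mask.sum()<10: return print(n,name,"none")
        cs,_=cv2.findContours(mask.astype(np.uint8),cv2.RETR_EXTERNAL,cv2.CHAIN_APPROX_NONE)
        k=max(cs,key=len)[:,0]; print(n,name,mask.sum(),circ(P[k[:,1],k[:,0]]),"z",np.round(np.percentile(z[mask],[10,50,90]),4))
    red=(im[...,2]>100)&(im[...,1]<80)
    outline(near&(z>.045)&(z<.055)&red,.027,"lid top")
    k=near&(z>.068)&(z<.085)&(im[...,2]>im[...,0]+30)
    print(n,"knob",k.sum(),np.round(P[k].mean(0),4) if k.any() else "")
    a=near&red&(z<.055); v=P[a&(z>.043)]
    A=np.c_[v[:,:2]-v[:,:2].mean(0),np.ones(len(v))]; print(" tilt",np.round(np.linalg.lstsq(A,v[:,2],rcond=None)[0],3))
    outline(near&(z>.012)&(z<.026)&(im[...,0]>im[...,2]+20),.026,"tin body")
    if n=="wrist": cv2.imwrite("pics/w3.png",c["image"]); np.savez("w3.npz",**c)
print(robot.observe()["tool_pos"])
E
python3 lid.py
```

```text
wrist lid top 2407 [0.6618 0.0033 0.0267] z [0.0478 0.0488 0.0497]
wrist knob 224 [0.6619 0.0034 0.0766]
 tilt [-0.002 -0.001  0.049]
wrist tin body none
scene lid top 60 [0.6553 0.0093 0.0177] z [0.0462 0.0481 0.0497]
scene knob 12 [0.661  0.0071 0.0751]
 tilt [-0.02   0.032  0.048]
scene tin body 37 [0.6618 0.0029 0.026 ] z [0.0134 0.0193 0.0235]
[ 0.61859771 -0.02108609  0.21004341]
```

View pics/w3.png

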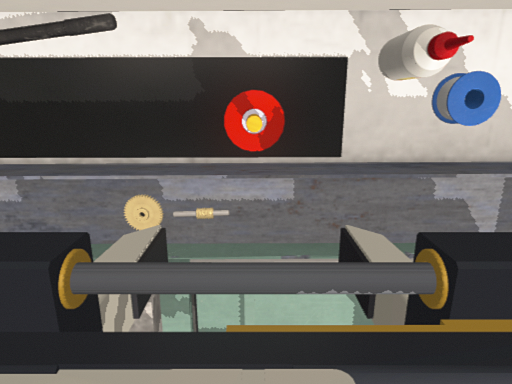

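The lid is seated at (254,120), level with the expected height and concentric with the knob. Going down round it for the outer-lid grasp.

carry_out(
  deltas=[
    [1.7, 0.03, 0.5, 0, 0, 0, 0.95],
    [1.7, 0, 1, 0, 0, 0, 0.95],
    [1.58, 0, 1, 0, 0, 0, 0.95],
    [0, 0, 1.5, 0, 0, 0, 0.95],
    [0, 0, 1.5, 0, 0, 0, 0.95],
    [0, 0, 1.5, 0, 0, 0, 0.95],
    [0, 0, 1.0, 0, 0, 0, 0.95],
    [0, 0, 0.5, 0, 0, 0, 0.95],
  ],
)

```text
time: 17.93
tool_pos: [0.6612, 0.0032, 0.1239]
tool_rot: [-3.14, 0.003, 0.518]
contact_force: [-1.0, 0.8, -0.2]
opening: 0.0874
grip_force: 0.0
```

carry_out(
  deltas=[
    [0, 0, 0, 0, 0, 0, 0.95],
    [0, 0, 0, 0, 0, 0, 0.95],
    [0, 0, 0, 0, 0, 0, 0.95],
    [0, 0, 0, 0, 0, 0, 0.95],
    [0, 0, 0, 0, 0, 0, 0.95],
    [0, 0, 0, 0, 0, 0, 0.95],
    [0, 0, 0, 0, 0, 0, 0.95],
    [0, 0, 0, 0, 0, 0, 0.95],
  ],
)

```text
time: 18.6
tool_pos: [0.6621, 0.0029, 0.1264]
tool_rot: [3.141, -0.0, 0.518]
contact_force: [-0.4, -0.1, -0.4]
opening: 0.0873
grip_force: 0.0
```

carry_out(
  deltas=[
    [0, -0.03, 1.5, 0, 0, 0, 0.95],
    [0, 0, 1.5, 0, 0, 0, 0.95],
    [0, 0, 1.5, 0, 0, 0, 0.95],
    [0, 0, 1.5, 0, 0, 0, 0.95],
    [0, 0, 1.3, 0, 0, 0, 0.95],
    [0, 0, 1.0, 0, 0, 0, 0.95],
    [0, 0, 0.7, 0, 0, 0, 0.95],
    [0, 0, 0, 0, 0, 0, 0.95],
  ],
)

```text
time: 19.27
tool_pos: [0.661, 0.0033, 0.0346]
tool_rot: [-3.14, 0.002, 0.518]
contact_force: [-1.1, -0.0, -0.2]
opening: 0.0874
grip_force: 0.0
```

carry_out(
  deltas=[
    [0, 0, 0, 0, 0, 0, 0.9],
    [0, 0, 0, 0, 0, 0, 0.85],
    [0, 0, 0, 0, 0, 0, 0.8],
    [0, 0, 0, 0, 0, 0, 0.75],
    [0, 0, 0, 0, 0, 0, 0.72],
    [0, 0, 0, 0, 0, 0, 0.69],
    [0, 0, 0, 0, 0, 0, 0.67],
    [0, 0, 0, 0, 0, 0, 0.65],
  ],
  force=8,
)

```text
time: 19.93
tool_pos: [0.6619, 0.0032, 0.0363]
tool_rot: [3.141, 0.0, 0.518]
contact_force: [-0.6, -0.4, 0.3]
opening: 0.0606
grip_force: 0.0
```

Close slowly onto the skirt.

carry_out(
  deltas=[
    [0, 0, 0, 0, 0, 0, 0.63],
    [0, 0, 0, 0, 0, 0, 0.62],
    [0, 0, 0, 0, 0, 0, 0.61],
    [0, 0, 0, 0, 0, 0, 0.6],
    [0, 0, 0, 0, 0, 0, 0.59],
    [0, 0, 0, 0, 0, 0, 0.57],
    [0, 0, 0, 0, 0, 0, 0.5],
    [0, 0, 0, 0, 0, 0, 0.4],
  ],
  force=8,
)

```text
time: 20.6
tool_pos: [0.6619, 0.0032, 0.0362]
tool_rot: [3.141, 0.0, 0.518]
contact_force: [0.4, -0.6, -0.9]
opening: 0.0537
grip_force: 8.0
```

carry_out(
  deltas=[
    [0, 0, 0, 0, 0, 0, 0.3],
    [0, 0, 0, 0, 0, 0, 0.3],
    [0, 0, 0, 0, 0, 0, 0.3],
    [0, 0, 0, 0, 0, 0, 0.3],
    [0, 0, 0, 0, 0, 0, 0.3],
    [0, 0, 0, 0, 0, 0, 0.3],
    [0, 0, 0, 0, 0, 0, 0.3],
    [0, 0, 0, 0, 0, 0, 0.3],
  ],
  force=15,
)

```text
time: 21.27
tool_pos: [0.6619, 0.0032, 0.0362]
tool_rot: [3.142, 0.0, 0.518]
contact_force: [-0.1, -0.2, -0.4]
opening: 0.0534
grip_force: 15.0
```

Gripped with almost no side force. Lifting straight up 10 cm, slowly at first.

carry_out(
  deltas=[
    [0, 0, -0.2, 0, 0, 0, 0.3],
    [0, 0, -0.3, 0, 0, 0, 0.3],
    [0, 0, -0.4, 0, 0, 0, 0.3],
    [0, 0, -0.5, 0, 0, 0, 0.3],
    [0, 0, -0.6, 0, 0, 0, 0.3],
    [0, 0, -0.7, 0, 0, 0, 0.3],
    [0, 0, -0.8, 0, 0, 0, 0.3],
    [0, 0, -1.0, 0, 0, 0, 0.3],
  ],
)

```text
time: 21.93
tool_pos: [0.6617, 0.0032, 0.0819]
tool_rot: [-3.141, 0.0, 0.518]
contact_force: [-0.3, -0.1, -0.4]
opening: 0.0533
grip_force: 15.0
```

carry_out(
  deltas=[
    [0, 0, -1.1, 0, 0, 0, 0.3],
    [0, 0, -1.1, 0, 0, 0, 0.3],
    [0, 0, -1.1, 0, 0, 0, 0.3],
    [0, 0, -0.9, 0, 0, 0, 0.3],
    [0, 0, -0.7, 0, 0, 0, 0.3],
    [0, 0, -0.4, 0, 0, 0, 0.3],
    [0, 0, -0.2, 0, 0, 0, 0.3],
    [0, 0, 0, 0, 0, 0, 0.3],
  ],
)

```text
time: 22.6
tool_pos: [0.6619, 0.0032, 0.1365]
tool_rot: [3.141, -0.0, 0.518]
contact_force: [-0.4, 0.2, -0.5]
opening: 0.0536
grip_force: 15.0
```

carry_out(
  deltas=[
    [0, 0, 0, 0, 0, 0, 0.3],
    [0, 0, 0, 0, 0, 0, 0.3],
    [0, 0, 0, 0, 0, 0, 0.3],
    [0, 0, 0, 0, 0, 0, 0.3],
    [0, 0, 0, 0, 0, 0, 0.3],
    [0, 0, 0, 0, 0, 0, 0.3],
    [0, 0, 0, 0, 0, 0, 0.3],
    [0, 0, 0, 0, 0, 0, 0.3],
  ],
)

```text
time: 23.27
tool_pos: [0.6619, 0.0032, 0.1362]
tool_rot: [3.142, 0.0, 0.518]
contact_force: [-0.0, -0.4, -0.3]
opening: 0.0534
grip_force: 15.0
```

Run:
```python
from h import *
c=cams.read_camera("wrist"); t=cams.read_camera("scene")
cv2.imwrite("pics/w4.png",np.hstack([cv2.resize(c["image"],(400,300)),cv2.resize(t["image"][130:280,200:400],(400,300))]))
s=robot.observe();print(s["tool_pos"],s["opening"],s["grip_force"],s["contact_force"])
P=world(t); im=t["image"].astype(int); z=P[...,2]; near=np.hypot(P[...,0]-.662,P[...,1]-.0035)<.045
print("blue body",np.round(P[near&(z>.012)&(z<.024)&(im[...,0]>im[...,2]+20)].mean(0),4))
k=near&(z>.05)&(z<.085)&(im[...,2]>im[...,0]+40); print("brass",k.sum(),np.round(P[k].mean(0),4),z[k].max() if k.any() else 0)
f=near&(z>.035)&(z<.05); print("flange",f.sum(),np.round(np.median(z[f]),4),np.round(P[f].mean(0),4))
```

```text
[0.6618757  0.00322317 0.13619448] 0.05344604011804596 14.999883791897446 [ 0.5058012   0.5382702  -1.68993238]
blue body [0.6554 0.0206 0.0192]
brass 30 [0.66   0.0091 0.0665] 0.0793211735021786
flange 93 0.0441 [0.6582 0.009  0.0439]
```

View pics/w4.png

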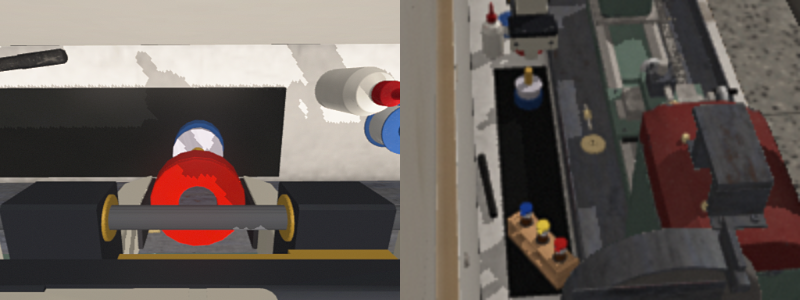

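The red lid is in the gripper at (198,195). In the scene half, the inner lid with its upright brass knob sits on the tin at (528,85), with all three caps shut. The lift measures 10.0 cm, so I'm handing in.

```bash
python3 -c "
from cell import robot
print(robot.hand_in())"
```

```text
the job is handed in; nothing more can be done
None
```

The job is handed in at about 23 s: the red and blue caps are pressed shut, the inner lid is seated on the tin, and the gripper holds the red outer lid 10 cm above where it sat; no verdict came back.

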